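Feel for the catch and open the dye chest

ROBOT

A 7-joint arm with a two-finger parallel gripper is mounted at the origin on the work surface. World frame = base frame: x ahead of the robot, y to its left, z up, the work surface at z = 0. Lengths are in m, angles in rad, forces in N, time in s.
With the tool pointing down it reaches from about 0.4 to 0.85 m from the base axis. Payload 4.5 kg.
Tool frame: the origin (TCP) lies midway between the tips of the shut fingers; the grasp point (between the pads) lies behind it (r.grip_point_offset is the z of the grasp point in the tool frame, in m); z points along the fingers, y is the line along which they close (so a half turn about z gives the same grasp; the last joint's range is limited). The gripper opens to 88 mm and grips with 3 to 60 N. Pads are 18 mm wide; open, the fingers measure 123 mm over their backs; the gripper's body (75 mm by 187 mm) begins 45 mm behind the grasp point.
Start: joints at [1.371, 0.689, -0.195, 1.565, 0.157, 0.902, -0.215], TCP at [0.145, -0.608, 0.239] pointing down, gripper open.
Joint ranges: [-3.01, 3.01], [-0.46, 2.08], [-1.47, 1.51], [0.13, 2.56], [-1, 4.14], [0.04, 2.09], [-2.66, 2.66]. Speed limits (rad/s): [2.57, 2.57, 3.14, 3.14, 3.14, 3.14, 3.14].

INTERFACE

Orientations are given as a unit quaternion [x, y, z, w].
In Python, from plant import r, optics, workorder gives the robot as it stands.
- The arm moves only by the shell command python3 -m creep 'ROWS' [FORCE]. ROWS is JSON, a list of rows, each an object of numbers: "grip": the gripper command: -1 is shut, 1 is fully open, values between are in proportion; "tx", "ty", "tz": the shift along the tool's x, y, z in cm; "spin": the turn about the tool's z in degrees. In form: [{"grip": .., "tx": .., "ty": .., "tz": .., "spin": ..}, ...]. A call has 1 to 8 rows; each row shifts and turns the commanded pose from where the row before left it, along the tool's axes as they then stand; what a row does not reach is not made up. A row lasts 1/12 s, in which the tool goes at most 41.7 mm and 7.16 degrees, less where a joint would pass 70% of its speed; a pose out of reach is approached as far as the arm can. A call with a gripper value outside its range is refused whole. The fingers move at their own pace and stop on an object; FORCE is the grip in N (left out, the last holds). Time passes only in rows, so rows that do not move let the fingers close. It gives the time, the measured TCP pose, the force, the opening and the grip force at its end, in the units of the state.
- r.get_state(): the state, without advancing time (a new reading comes with each control period).
- optics.snapshot(name): name is "scene" or "top" or "wrist"; returns (picture, depth): 420x560x3 uint8, red, green, blue; 420x560 float32, m along the optical axis (not along the pixel's ray), 0 where there is no reading.
- optics.get_calibration(name): a dict with "fx", "fy", "cx", "cy" (pixels), "D" ([k1, k2, p1, p2, k3] as OpenCV has them; the pictures are not rectified), "extrinsics" (4x4, takes a point from world to camera coordinates). Camera axes: x right, y down, z forward; pixel columns grow to the right and rows downward; lengths in m; the calibration is good to about 2 mm. A picture is of the moment at which its call begins: read the wrist's pose just before it. get_calibration takes no time and is no camera call; for the wrist camera it gives the pose at the moment of the call.
- workorder.finish_job(): hands the job in; it is judged then, once.
The state is a dict: "clock": time; "q": joint angles; "qd": joint speeds; "joint_torque": joint torques, N m; "tool_pos": TCP position; "eef_rot": TCP orientation; "contact_force": force on the tool from outside, world axes, zero at the start; "moment": the same for the moment, N m; "opening": opening from 0.0 (shut) to 1.0 (fully open); "finger_force": force on a finger pad.
Only numpy, scipy, OpenCV 4.12 (cv2) and the standard library are available. Lean on these libraries where they do the work, as an engineer would, in place of code of your own. Each camera call takes 0.05 s, during which the arm holds its last target. There are 200 camera calls.

TASK

Open the dye chest by feel: set a fingertip on the left-hand end of the black rail along its front, slide it along the rail without leaning hard on it until it drops into the hidden finger notch, and press the catch inside the notch down until the lid springs up. Take the hand away clear, leaving the lid ajar; nothing is to be picked up, and the shoe, the bottle, the jar and the tin stay where they are.

Things in the scene. Friction and masses are not known exactly. Their poses are not given: they have to be found in the camera images.
- chest: low dark teal steel dye chest fixed to the bench, 240 mm deep (x), 370 wide (y), 120 high; origin: centre of its underside; x points from its front (robot side) to its hinged back, y to the left, z up. A rigid black rail, 34 mm deep (130 to 96 mm in front of the origin), forms its whole front edge, flat top 120 mm up. Behind it lies the lid, 6 mm lower, with leather colour samples on it
- rail_left (a point): left-hand end (+y) of the rail: point on its flat top, mid-way across its depth; axes as the chest's, the rail runs 370 mm along -y. Its finger notch, in a new place each time but never in the first 90 mm from here nor the last 20 mm, is 42 mm long and 31 mm front to back, open to the top and the front
- rail_right (a point): right-hand end of the rail: point on its flat top, mid-way across its depth
- catch (a joint): sprung catch, rad: 0 at rest, 0.2 fully down. Its black pad, 40 x 29 mm, is the floor of the notch, 7 mm below the rail's top. It tips about a hinge 40 mm behind the middle of the rail: 0.1 rad is 4 mm down at its middle. It needs 2 to 8 N, frees the lid at about 0.12 rad and springs back when let go
- lid (a joint): the lid, rad: 0 shut and held by the catch, 0.26 sprung up to its stop (front edge about 50 mm higher). Hinged along the back; springs lift it within a second once the catch lets go, and it stays up
- shoe: a tan leather shoe on its tree, 290 mm long (x, toe to +x), 94 mm wide, about 100 mm high, loose beside the right-hand end of the chest; origin at the centre of its sole
- dye_bottle: amber glass dye bottle with black cap, 42 mm across, 85 mm high, standing in front of the chest; origin at the centre of its foot
- polish_tin: flat dark blue polish tin, 72 mm across, 26 mm high, standing in front of the chest; origin at the centre of its underside
- cream_jar: small glass cream jar with white cap, 50 mm across, 50 mm high, standing in front of the chest; origin at the centre of its foot
Not all that is in view belongs to the job. Leave any red or yellow look-alike of the cream_jar alone.

How it is judged:
On the way, in this order (a step that is already met when the one before it is completed fails the run):
1. a fingertip touches the rail at its left-hand end (within about 45 mm of the end), lid shut (contact force between the fingers and chest above 0.2 N and y of the grasp point in the frame of rail_left above -0.05 m and z of the grasp point in the frame of rail_left between 0 and 0.07 m and x of the grasp point in the frame of rail_left between -0.04 and 0.04 m and value of joint lid below 0.02 rad), for 0.04 s.
2. the fingertip, slid to the right, still touches the rail some 60 to 100 mm from its left-hand end, lid shut (contact force between the fingers and chest above 0.2 N and y of the grasp point in the frame of rail_left between -0.115 and -0.058 m and z of the grasp point in the frame of rail_left between 0 and 0.07 m and x of the grasp point in the frame of rail_left between -0.04 and 0.04 m and value of joint lid below 0.02 rad), for 0.04 s.
3. the catch in the notch is pressed down (over 0.1 rad) (value of joint catch above 0.1 rad).
At the end, for the whole second after the job is handed in: the lid stands sprung up (over 0.2 rad) and still, the catch has sprung back (under 0.03 rad), and the shoe, bottle, tin and jar stand within 20 mm of where they were, upright (value of joint lid above 0.2 rad and velocity of joint lid below 0.05 rad/s and value of joint catch below 0.03 rad and distance of each of shoe, dye_bottle, polish_tin, cream_jar from where it was at the start of the episode below 0.02 m and angle between each of dye_bottle, cream_jar's own z axis and vertical below 0.2 rad); the robot touches nothing.
It fails at once if the shoe, bottle, tin or jar is picked up, knocked or pushed away (over 20 mm) (distance of any of shoe, dye_bottle, polish_tin, cream_jar from where it was at the start of the episode above 0.02 m).
It fails at once if the finger leans hard on the rail, the catch or anything else (over 40 N) (contact force between the fingers and anything else above 40 N).
It also fails if it takes over 72 s, if anything falls off the work surface, if the arm or the gripper's body presses on something with over 40 N, if the wrist force passes 120 N, or if a joint passes its speed limit or range.

## Working session

There is one attempt and no reset: what is moved stays moved. The work goes in short steps, Python scripts to look and compute and a shell command to move; the robot and the scene stay as the last step left them, time stands still between calls to the robot, and variables do not carry over. Pictures are saved under pics/ and viewed, at most 10 in all, crops included, and the job is handed in when it is done.

```bash
ls; mkdir -p pics; python3 - <<'E'
from plant import r,optics
import cv2,numpy as np
s=r.get_state();print({k:np.round(s[k],3) for k in('clock','tool_pos','eef_rot','contact_force','opening')},r.grip_point_offset)
ims=[]
for n in('top','scene'):
    p,d=optics.snapshot(n);np.savez(f'pics/{n}.npz',p=p,d=d);cv2.imwrite(f'pics/{n}1.png',p[:,:,::-1])
    c=optics.get_calibration(n);print(n,c)
E
```

```text
pics
{'clock': np.float64(0.0), 'tool_pos': array([ 0.145, -0.607,  0.238]), 'eef_rot': array([ 0.993,  0.117, -0.   , -0.001]), 'contact_force': array([ 0.453,  0.751, -0.615]), 'opening': np.float64(0.999)} -0.0187
top {'fx': 498.7001107020054, 'fy': 498.7001107020054, 'cx': 278.0248140690089, 'cy': 210.78967330754276, 'D': array([-0.02915818,  0.        ,  0.        ,  0.        ,  0.        ]), 'extrinsics': array([[-1.71344222e-02, -9.99846400e-01, -3.68625942e-03,
        -2.50986692e-02],
       [-9.72920242e-01,  1.75227118e-02, -2.30475936e-01,
         5.81924037e-01],
       [ 2.30505128e-01, -3.62635589e-04, -9.73071043e-01,
         1.16272136e+00],
       [ 0.00000000e+00,  0.00000000e+00,  0.00000000e+00,
         1.00000000e+00]])}
scene {'fx': 535.7757417890732, 'fy': 535.7757417890732, 'cx': 277.0567300317544, 'cy': 205.9875350727904, 'D': array([-0.0721543,  0.       ,  0.       ,  0.       ,  0.       ]), 'extrinsics': array([[-0.77052411,  0.63734563, -0.00911864,  0.46089165],
       [ 0.55516713,  0.66400752, -0.50088269, -0.21957145],
       [-0.31318055, -0.39100456, -0.86546715,  1.53585824],
       [ 0.        ,  0.        ,  0.        ,  1.        ]])}
```

View pics/top1.png

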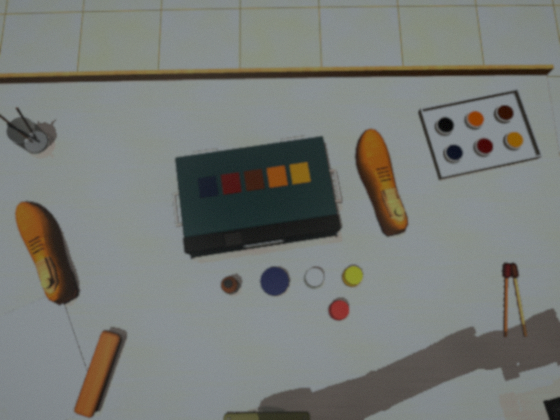

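View pics/scene1.png

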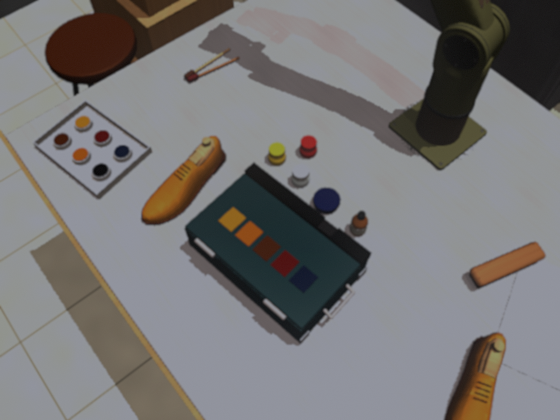

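The top view shows the chest with its black rail running from about (185,245) to (340,228). There is a faint grey patch near (233,240), possibly the notch. Bottle (231,284), tin (275,281), jar (315,276) stand in front; the shoe is at (383,180). The scene view agrees.

```bash
cat > h.py <<'E'
import numpy as np,cv2
def cloud(d,c):
    h,w=d.shape;K=np.array([[c['fx'],0,c['cx']],[0,c['fy'],c['cy']],[0,0,1]])
    uv=np.stack(np.meshgrid(np.arange(w),np.arange(h)),-1).reshape(-1,1,2).astype(np.float64)
    n=cv2.undistortPoints(uv,K,c['D']).reshape(h,w,2)
    P=np.dstack([n*d[...,None],d]);E=c['extrinsics']
    return (P-E[:3,3])@E[:3,:3]
E
python3 - <<'E'
from h import *
from plant import optics
z=np.load('pics/top.npz');p,d=z['p'],z['d'];W=cloud(d,optics.get_calibration('top'))
def at(u,v): 
    return np.round(np.median(W[v-1:v+2,u-1:u+2].reshape(-1,3),0),3)
for n,q in dict(bottle=(231,284),tin=(275,281),jar=(315,276),yel=(353,275),red=(340,309),lid=(250,210),lidL=(190,220),lidR=(325,205),railmid=(300,230),bench=(200,300)).items(): print(n,at(*q))
for v in range(218,256,3): print(v,[tuple(at(u,v)) for u in (200,)], [at(u,v)[2] for u in range(180,346,6)])
m=(W[...,2]>.105)&(W[...,2]<.135)&(d>0);m[:,:165]=0;m[:,350:]=0;m[:125]=0;m[258:]=0
m=cv2.morphologyEx(m.astype(np.uint8),cv2.MORPH_OPEN,np.ones((5,5)))>0
rc=cv2.minAreaRect(W[m][:,:2].astype(np.float32));print(rc,cv2.boxPoints(rc))
c=cv2.resize(p[215:265,170:350],None,fx=4.4,fy=4.4,interpolation=cv2.INTER_CUBIC)
c=np.clip(c.astype(float)*2.5,0,255).astype(np.uint8)
cv2.imwrite('pics/rail.png',c[:,:,::-1])
E
```

```text
bottle [0.403 0.079 0.082]
tin [ 0.413 -0.025  0.024]
jar [ 0.421 -0.122  0.047]
yel [ 0.422 -0.215  0.048]
red [ 0.341 -0.18   0.049]
lid [0.574 0.031 0.114]
lidL [0.552 0.174 0.114]
lidR [ 0.583 -0.147  0.112]
railmid [ 0.522 -0.086  0.121]
bench [ 0.371  0.165 -0.002]
218 [(np.float64(0.556), np.float64(0.149), np.float64(0.114))] [np.float64(-0.0), np.float64(0.114), np.float64(0.114), np.float64(0.113), np.float64(0.115), np.float64(0.112), np.float64(0.113), np.float64(0.113), np.float64(0.115), np.float64(0.114), np.float64(0.113), np.float64(0.113), np.float64(0.115), np.float64(0.114), np.float64(0.114), np.float64(0.113), np.float64(0.114), np.float64(0.114), np.float64(0.113), np.float64(0.112), np.float64(0.114), np.float64(0.114), np.float64(0.118), np.float64(0.118), np.float64(0.12), np.float64(0.119), np.float64(0.119), np.float64(-0.0)]
221 [(np.float64(0.549), np.float64(0.149), np.float64(0.114))] [np.float64(0.001), np.float64(0.114), np.float64(0.113), np.float64(0.114), np.float64(0.115), np.float64(0.113), np.float64(0.113), np.float64(0.114), np.float64(0.114)
[... 6448 characters left out ...]
2), np.float64(0.041), np.float64(0.03), np.float64(0.011), np.float64(-0.0), np.float64(-0.0), np.float64(-0.0), np.float64(-0.003), np.float64(0.0), np.float64(-0.001), np.float64(-0.003), np.float64(-0.001), np.float64(-0.001), np.float64(0.0), np.float64(-0.001), np.float64(-0.0), np.float64(-0.003), np.float64(-0.001), np.float64(-0.002), np.float64(-0.002), np.float64(-0.003), np.float64(-0.001), np.float64(-0.0), np.float64(-0.001), np.float64(-0.002), np.float64(-0.001)]
((0.6225534677505493, 0.017254769802093506), (0.24815094470977783, 0.36969712376594543), 7.539999008178711) [[ 0.4752953   0.18422407]
 [ 0.52380633 -0.18227649]
 [ 0.76981163 -0.14971453]
 [ 0.7213006   0.21678603]]
```

View pics/rail.png

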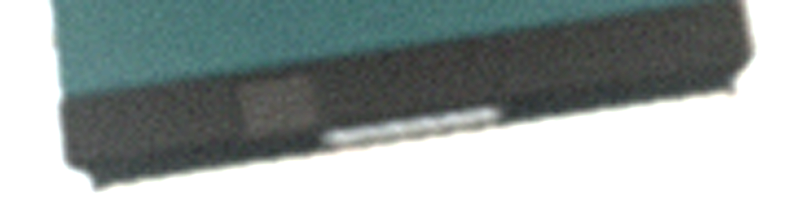

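The notch shows as a patch 7 mm lower, centred about 115 mm from the left end. The chest yaw is about 7.5°, and rail_left is near (0.493, 0.186, 0.12). I'll shut the fingers and turn them so their narrow side lies along the rail.

```bash
python3 -m creep '[{"grip":-1,"tx":3.4,"ty":-2.1,"tz":0,"spin":0},{"grip":-1,"tx":3.4,"ty":-2.1,"tz":0,"spin":0},{"grip":-1,"tx":3.4,"ty":-2.1,"tz":0,"spin":0},{"grip":-1,"tx":3.4,"ty":-2.1,"tz":0,"spin":0},{"grip":-1,"tx":3.4,"ty":-2.1,"tz":0,"spin":0},{"grip":-1,"tx":3.4,"ty":-2.1,"tz":0,"spin":0},{"grip":-1,"tx":3.4,"ty":-2.1,"tz":0,"spin":0},{"grip":-1,"tx":3.4,"ty":-2.1,"tz":0,"spin":0}]' 10
python3 -m creep '[{"grip":-1,"tx":0,"ty":0,"tz":0,"spin":-7},{"grip":-1,"tx":0,"ty":0,"tz":0,"spin":-7},{"grip":-1,"tx":0,"ty":0,"tz":0,"spin":-7},{"grip":-1,"tx":0,"ty":0,"tz":0,"spin":-7},{"grip":-1,"tx":0,"ty":0,"tz":0,"spin":-7},{"grip":-1,"tx":0,"ty":0,"tz":0,"spin":-7},{"grip":-1,"tx":0,"ty":0,"tz":0,"spin":-7},{"grip":-1,"tx":0,"ty":0,"tz":0,"spin":-7}]'
python3 -m creep '[{"grip":-1,"tx":0,"ty":0,"tz":0,"spin":-7},{"grip":-1,"tx":0,"ty":0,"tz":0,"spin":-7},{"grip":-1,"tx":0,"ty":0,"tz":0,"spin":-7},{"grip":-1,"tx":0,"ty":0,"tz":0,"spin":-7},{"grip":-1,"tx":0,"ty":0,"tz":0,"spin":0}]'
cat >> h.py <<'E'
from scipy.spatial.transform import Rotation as R
L=np.array([.493,.186,.12]);C=R.from_euler('z',7.54,degrees=True).as_matrix()
def rep(target=None):
    from plant import r
    s=r.get_state();T=R.from_quat(s['eef_rot']).as_matrix();p=np.array(s['tool_pos'])
    print('t',round(float(s['clock']),2),'tcp',np.round(p,4),'in rail mm',np.round(1000*C.T@(p-L),1),'F',np.round(s['contact_force'],2),'open',round(float(s['opening']),3),'xyaw',round(float(np.degrees(np.arctan2(T[1,0],T[0,0]))),2),'tz',np.round(T[:,2],3))
    if target is not None: print('go cm',np.round(100*T.T@(L+C@np.array(target)-p),2))
E
python3 -c "
from h import *;rep([-.006,-.02,.1])"
```

```text
clock: 0.77
tool_pos: [0.3713, -0.3798, 0.2385]
eef_rot: [0.993, 0.117, -0.0, -0.0]
contact_force: [0.4, -0.4, -0.5]
opening: 0.422
finger_force: 0.0
clock: 1.43
tool_pos: [0.3702, -0.3814, 0.2384]
eef_rot: [0.82, 0.572, -0.0, -0.0]
contact_force: [0.2, -0.2, 0.6]
opening: 0.006
finger_force: 0.0
clock: 1.85
tool_pos: [0.37, -0.3815, 0.2383]
eef_rot: [0.659, 0.752, 0.0, -0.0]
contact_force: [0.5, 0.7, -0.3]
opening: 0.003
finger_force: 0.0
t 1.85 tcp [ 0.37   -0.3815  0.2383] in rail mm [-196.4 -546.5  118.3] F [ 0.48  0.68 -0.27] open 0.003 xyaw 97.55 tz [-0.     0.001 -1.   ]
go cm [52.64 19.05  1.87]
```

```bash
python3 -m creep '[{"grip":-1,"tx":3.3,"ty":1.2,"tz":0,"spin":0},{"grip":-1,"tx":3.3,"ty":1.2,"tz":0,"spin":0},{"grip":-1,"tx":3.3,"ty":1.2,"tz":0,"spin":0},{"grip":-1,"tx":3.3,"ty":1.2,"tz":0,"spin":0},{"grip":-1,"tx":3.3,"ty":1.2,"tz":0,"spin":0},{"grip":-1,"tx":3.3,"ty":1.2,"tz":0,"spin":0},{"grip":-1,"tx":3.3,"ty":1.2,"tz":0,"spin":0},{"grip":-1,"tx":3.3,"ty":1.2,"tz":0,"spin":0}]'
python3 -m creep '[{"grip":-1,"tx":3.3,"ty":1.2,"tz":0,"spin":0},{"grip":-1,"tx":3.3,"ty":1.2,"tz":0,"spin":0},{"grip":-1,"tx":3.3,"ty":1.2,"tz":0,"spin":0},{"grip":-1,"tx":3.3,"ty":1.2,"tz":0,"spin":0},{"grip":-1,"tx":3.3,"ty":1.2,"tz":0,"spin":0},{"grip":-1,"tx":3.3,"ty":1.2,"tz":0,"spin":0},{"grip":-1,"tx":3.3,"ty":1.2,"tz":0,"spin":0},{"grip":-1,"tx":0,"ty":0,"tz":0,"spin":0}]'
python3 - <<'E'
from h import *;rep([-.006,-.02,.03])
from plant import optics
c=optics.get_calibration('wrist');p,d=optics.snapshot('wrist')
cv2.imwrite('pics/w1.png',np.clip(p[:,:,::-1]*1.8,0,255).astype(np.uint8))
W=cloud(d,c);Q=(W-L)@C*1000;np.save('pics/q.npy',Q)
# rail edges along x at several y
for y in (-40,-70,-85,-115,-150,-200):
    m=(abs(Q[...,1]-y)<4)&(abs(Q[...,2]-0)<3.2)&(abs(Q[...,0])<40)&(d>0)
    if m.sum()>10: print(y,m.sum(),np.round(np.percentile(Q[m][:,0],[1,50,99]),1),np.round(np.median(Q[m][:,2]),1))
m=(abs(Q[...,0]+2)<8)&(abs(Q[...,2]+7)<2.5)&(d>0);print('notch y',np.percentile(Q[m][:,1],[2,10,50,90,98]) if m.any() else 0)
E
```

```text
clock: 2.52
tool_pos: [0.4317, -0.1059, 0.2387]
eef_rot: [0.662, 0.75, -0.0, 0.0]
contact_force: [0.5, 0.1, 0.1]
opening: 0.006
finger_force: 0.0
clock: 3.18
tool_pos: [0.4863, 0.1418, 0.2395]
eef_rot: [0.658, 0.753, 0.004, -0.001]
contact_force: [0.0, 1.1, 1.1]
opening: 0.006
finger_force: 0.0
t 3.18 tcp [0.4863 0.1418 0.2395] in rail mm [-12.5 -42.9 119.5] F [0.05 1.14 1.09] open 0.006 xyaw 97.76 tz [ 0.003  0.008 -1.   ]
go cm [2.22 0.62 8.97]
-40 471 [-19.5  -2.6  13.5] 0.2
-70 446 [-19.6  -2.9  13.8] 0.3
-85 247 [-19.6  -3.5  14.3] 0.3
-200 260 [-18.2  -4.6   8.6] 0.4
notch y [1.60906247 1.61433205 1.68001034 1.7469544  1.78126473]
```

View pics/w1.png

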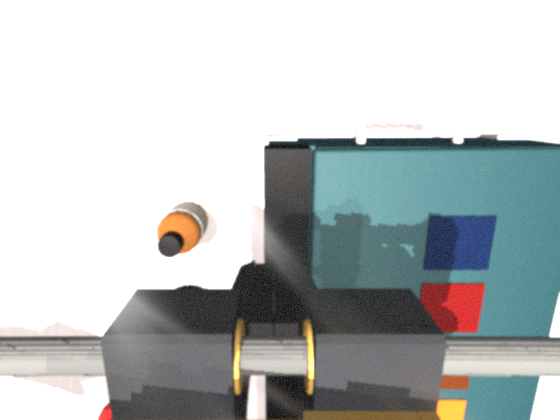

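The wrist view shows the rail from (290,148) running down under the fingers, with the bottle at (180,235) on the left, well clear. The rail's midline is 3 mm nearer the robot than I assumed, so I'll go for x ≈ -10 in my frame.

```bash
sed -i 's/L=np.array(\[.493,.186,.12\])/L=np.array([.490,.1856,.12])/' h.py; python3 -m creep '[{"grip":-1,"tx":0.6,"ty":0.1,"tz":2.5,"spin":0},{"grip":-1,"tx":0.6,"ty":0,"tz":2.5,"spin":0},{"grip":-1,"tx":0.6,"ty":0,"tz":2.5,"spin":0},{"grip":-1,"tx":0,"ty":0,"tz":2.3,"spin":0},{"grip":-1,"tx":0,"ty":0,"tz":0,"spin":0},{"grip":-1,"tx":0,"ty":0,"tz":0,"spin":0},{"grip":-1,"tx":0,"ty":0,"tz":0,"spin":0}]'
python3 - <<'E'
from h import *;rep([-.007,-.025,0])
Q=np.load('pics/q.npy');m=(abs(Q[...,0]+3)<10)&(abs(Q[...,2])<3);print(np.percentile(Q[m][:,1],[1,50,99,99.8]))
E
```

```text
clock: 3.82
tool_pos: [0.4845, 0.1498, 0.1416]
eef_rot: [0.661, 0.75, 0.0, 0.0]
contact_force: [1.0, 0.6, -0.4]
opening: 0.004
finger_force: 0.0
t 3.82 tcp [0.4845 0.1498 0.1416] in rail mm [-10.2 -34.8  21.6] F [ 0.99  0.58 -0.37] open 0.004 xyaw 97.27 tz [ 0.001 -0.    -1.   ]
go cm [0.98 0.31 2.16]
[-232.11552086  -53.51950059    1.11114355    1.70169279]
```

```bash
python3 -m creep '[{"grip":-1,"tx":0.5,"ty":0.3,"tz":0.8,"spin":0},{"grip":-1,"tx":0,"ty":0,"tz":0.8,"spin":0},{"grip":-1,"tx":0,"ty":0,"tz":0,"spin":0},{"grip":-1,"tx":0,"ty":0,"tz":0.2,"spin":0},{"grip":-1,"tx":0,"ty":0,"tz":0.2,"spin":0},{"grip":-1,"tx":0,"ty":0,"tz":0,"spin":0},{"grip":-1,"tx":0,"ty":0,"tz":0,"spin":0}]'
python3 -c "
from h import *;rep([-.007,-.025,0])"
```

```text
clock: 4.4
tool_pos: [0.4863, 0.1558, 0.1207]
eef_rot: [0.66, 0.751, -0.0, 0.0]
contact_force: [0.5, 0.2, 0.3]
opening: 0.003
finger_force: 0.0
t 4.4 tcp [0.4863 0.1558 0.1207] in rail mm [ -7.6 -29.1   0.7] F [0.48 0.2  0.26] open 0.003 xyaw 97.39 tz [ 0. -0. -1.]
go cm [0.41 0.06 0.07]
```

```bash
for i in 1 2; do python3 -m creep '[{"grip":-1,"tx":0,"ty":0,"tz":0.1,"spin":0},{"grip":-1,"tx":0,"ty":0,"tz":0,"spin":0},{"grip":-1,"tx":0,"ty":0,"tz":0,"spin":0}]' | grep -E "tool|contact"; done
python3 -c "
from h import *;rep()"
```

```text
tool_pos: [0.4864, 0.1558, 0.1205]
contact_force: [-0.5, 0.1, 7.5]
tool_pos: [0.4864, 0.1558, 0.1204]
contact_force: [-3.6, -1.4, 17.8]
t 4.9 tcp [0.4864 0.1558 0.1204] in rail mm [ -7.5 -29.1   0.4] F [-3.64 -1.39 17.76] open 0.009 xyaw 97.4 tz [ 0.002 -0.001 -1.   ]
```

```bash
python3 -m creep '[{"grip":-1,"tx":0,"ty":0,"tz":-0.1,"spin":0},{"grip":-1,"tx":-0.5,"ty":0,"tz":0,"spin":0},{"grip":-1,"tx":-0.5,"ty":0,"tz":0,"spin":0},{"grip":-1,"tx":-0.5,"ty":0,"tz":0,"spin":0},{"grip":-1,"tx":-0.5,"ty":0,"tz":0,"spin":0},{"grip":-1,"tx":-0.5,"ty":0,"tz":0,"spin":0},{"grip":-1,"tx":0,"ty":0,"tz":0,"spin":0}]' | grep -E "tool|contact"
python3 -c "
from h import *;rep([-.007,-.115,0])"
```

```text
tool_pos: [0.4906, 0.1326, 0.1205]
contact_force: [-0.3, 2.0, 6.0]
t 5.48 tcp [0.4906 0.1326 0.1205] in rail mm [ -6.3 -52.7   0.5] F [-0.26  1.96  6.03] open 0.001 xyaw 97.42 tz [ 0.003  0.004 -1.   ]
go cm [-6.23 -0.05  0.03]
```

```bash
python3 -m creep '[{"grip":-1,"tx":-0.5,"ty":-0.1,"tz":0,"spin":0},{"grip":-1,"tx":-0.5,"ty":0,"tz":0,"spin":0},{"grip":-1,"tx":-0.5,"ty":0,"tz":0,"spin":0},{"grip":-1,"tx":-0.5,"ty":0,"tz":0,"spin":0},{"grip":-1,"tx":-0.5,"ty":0,"tz":0,"spin":0},{"grip":-1,"tx":0,"ty":0,"tz":0,"spin":0}]' | grep -E "tool|contact"
python3 -c "
from h import *;rep([-.007,-.115,0])"
```

```text
tool_pos: [0.4929, 0.1076, 0.1205]
contact_force: [-0.5, 3.4, 7.3]
t 5.98 tcp [0.4929 0.1076 0.1205] in rail mm [ -7.4 -77.7   0.5] F [-0.52  3.41  7.29] open 0.006 xyaw 97.42 tz [ 0.003  0.004 -1.   ]
go cm [-3.73  0.04  0.03]
```

```bash
python3 -m creep '[{"grip":-1,"tx":-0.5,"ty":0,"tz":0,"spin":0},{"grip":-1,"tx":-0.5,"ty":0,"tz":0,"spin":0},{"grip":-1,"tx":-0.5,"ty":0,"tz":0,"spin":0},{"grip":-1,"tx":-0.5,"ty":0,"tz":0,"spin":0},{"grip":-1,"tx":-0.5,"ty":0,"tz":0,"spin":0},{"grip":-1,"tx":0,"ty":0,"tz":0,"spin":0}]' | grep -E "tool|contact"
python3 -m creep '[{"grip":-1,"tx":-0.5,"ty":0,"tz":0,"spin":0},{"grip":-1,"tx":-0.5,"ty":0,"tz":0,"spin":0},{"grip":-1,"tx":-0.2,"ty":0,"tz":0,"spin":0},{"grip":-1,"tx":0,"ty":0,"tz":0,"spin":0},{"grip":-1,"tx":0,"ty":0,"tz":0,"spin":0}]' | grep -E "tool|contact"
python3 -c "
from h import *;rep([-.007,-.115,0])"
```

```text
tool_pos: [0.4951, 0.0802, 0.1197]
contact_force: [0.1, 0.7, 0.4]
tool_pos: [0.4964, 0.069, 0.1195]
contact_force: [-0.0, -0.7, 0.3]
t 6.9 tcp [0.4964 0.069  0.1195] in rail mm [  -9.  -116.4   -0.5] F [-0.04 -0.71  0.32] open 0.003 xyaw 97.36 tz [-0. -0. -1.]
go cm [ 0.14  0.2  -0.05]
```

Contact vanished just past -95 mm, so the tip is over the notch. Next I lower it gently.

```bash
python3 -m creep '[{"grip":-1,"tx":0,"ty":0.1,"tz":0.2,"spin":0},{"grip":-1,"tx":0,"ty":0,"tz":0.2,"spin":0},{"grip":-1,"tx":0,"ty":0,"tz":0,"spin":0},{"grip":-1,"tx":0,"ty":0,"tz":0,"spin":0}]' | grep -E "tool|contact"
python3 -m creep '[{"grip":-1,"tx":0,"ty":0,"tz":0.2,"spin":0},{"grip":-1,"tx":0,"ty":0,"tz":0.2,"spin":0},{"grip":-1,"tx":0,"ty":0,"tz":0,"spin":0},{"grip":-1,"tx":0,"ty":0,"tz":0,"spin":0}]' | grep -E "tool|contact"
python3 -c "
from h import *;rep([-.007,-.115,-.007])"
```

```text
tool_pos: [0.4973, 0.0697, 0.1155]
contact_force: [-0.0, -0.4, -0.2]
tool_pos: [0.4971, 0.0697, 0.1117]
contact_force: [-1.8, -0.3, 2.2]
t 7.57 tcp [0.4971 0.0697 0.1117] in rail mm [  -8.1 -115.9   -8.3] F [-1.82 -0.3   2.24] open 0.008 xyaw 97.42 tz [-0. -0. -1.]
go cm [ 0.09  0.11 -0.13]
```

```bash
for i in 1 2; do python3 -m creep '[{"grip":-1,"tx":0,"ty":0,"tz":0.15,"spin":0},{"grip":-1,"tx":0,"ty":0,"tz":0,"spin":0},{"grip":-1,"tx":0,"ty":0,"tz":0,"spin":0}]' | grep -E "tool|contact";done
python3 -c "
from h import *;rep()"
```

```text
tool_pos: [0.4969, 0.0696, 0.1103]
contact_force: [-2.7, 0.4, 5.3]
tool_pos: [0.4966, 0.0695, 0.1086]
contact_force: [-3.1, 0.1, 4.2]
t 8.07 tcp [0.4966 0.0695 0.1086] in rail mm [  -8.7 -115.9  -11.4] F [-3.06  0.08  4.19] open 0.003 xyaw 97.42 tz [-0.001 -0.    -1.   ]
```

```bash
for i in 1 2; do python3 -m creep '[{"grip":-1,"tx":0,"ty":0,"tz":0.12,"spin":0},{"grip":-1,"tx":0,"ty":0,"tz":0,"spin":0},{"grip":-1,"tx":0,"ty":0,"tz":0,"spin":0}]' | grep -E "tool|contact";done
python3 - <<'E'
from h import *;rep()
from plant import optics
p,d=optics.snapshot('top');W=cloud(d,optics.get_calibration('top'))
Q=(W-L)@C*1000
for y in(-40,-80,-280,-330):
    m=(abs(Q[...,1]-y)<10)&(abs(Q[...,0]-40)<10)&(d>0);print(y,m.sum(),np.median(Q[m][:,2]) if m.any() else 0)
E
```

```text
tool_pos: [0.4964, 0.0695, 0.1073]
contact_force: [-5.7, 0.6, 3.8]
tool_pos: [0.4963, 0.0694, 0.1061]
contact_force: [-5.2, 0.5, 5.4]
t 8.57 tcp [0.4963 0.0694 0.1061] in rail mm [  -9.  -116.   -13.9] F [-5.23  0.46  5.41] open 0.003 xyaw 97.42 tz [-0.002 -0.001 -1.   ]
-40 13 42.12777508399726
-80 0 0
-280 0 0
-330 82 41.61135955325915
```

The lid has sprung up (about 42 mm at 40 mm behind the rail). Now I withdraw up and toward the robot.

```bash
python3 -m creep '[{"grip":-1,"tx":0,"ty":0,"tz":-0.7,"spin":0},{"grip":-1,"tx":0,"ty":-0.2,"tz":-1,"spin":0},{"grip":-1,"tx":0,"ty":-0.5,"tz":-2,"spin":0},{"grip":-1,"tx":0,"ty":-0.5,"tz":-3,"spin":0},{"grip":-1,"tx":0,"ty":-0.5,"tz":-3,"spin":0},{"grip":-1,"tx":0,"ty":-0.5,"tz":-3,"spin":0},{"grip":-1,"tx":0,"ty":-0.5,"tz":-3,"spin":0},{"grip":-1,"tx":0,"ty":0,"tz":0,"spin":0}]'
python3 -m creep '[{"grip":-1,"tx":0,"ty":0,"tz":0,"spin":0},{"grip":-1,"tx":0,"ty":0,"tz":0,"spin":0},{"grip":-1,"tx":0,"ty":0,"tz":0,"spin":0},{"grip":-1,"tx":0,"ty":0,"tz":0,"spin":0},{"grip":-1,"tx":0,"ty":0,"tz":0,"spin":0},{"grip":-1,"tx":0,"ty":0,"tz":0,"spin":0},{"grip":-1,"tx":0,"ty":0,"tz":0,"spin":0},{"grip":-1,"tx":0,"ty":0,"tz":0,"spin":0}]' >/dev/null
python3 - <<'E'
from h import *;rep()
from plant import optics
p,d=optics.snapshot('scene');W=cloud(d,optics.get_calibration('scene'))
cv2.imwrite('pics/s2.png',p[:,:,::-1]);Q=(W-L)@C*1000
for x in (30,130):
  for y in(-80,-280):
    m=(abs(Q[...,1]-y)<10)&(abs(Q[...,0]-x)<6)&(d>0);print(x,y,m.sum(),np.median(Q[m][:,2]) if m.any() else 0)
E
```

```text
clock: 9.28
tool_pos: [0.4735, 0.0671, 0.2691]
eef_rot: [0.66, 0.751, 0.004, 0.003]
contact_force: [1.1, -0.5, 0.4]
opening: 0.009
finger_force: 0.0
t 9.95 tcp [0.4706 0.0661 0.263 ] in rail mm [ -34.9 -115.9  143. ] F [-0.26  0.27 -0.54] open 0.005 xyaw 97.41 tz [-0.001 -0.    -1.   ]
30 -80 39 45.52188081462244
30 -280 28 44.07998188392725
130 -80 49 20.722214731717425
130 -280 41 20.749678361986824
```

View pics/s2.png

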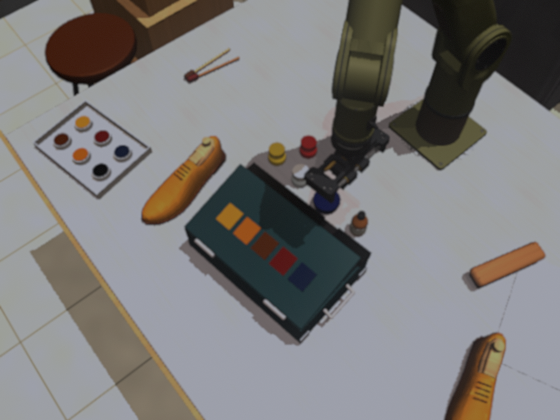

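The lid stands open, sloping at about 0.25 rad. The bottle (359,222), tin (326,200), jar (299,176) and shoe (183,180) are unmoved, and the hand is clear, so I'm handing in.

```bash
python3 -c "
from plant import workorder;print(workorder.finish_job())"
```

```text
the job is handed in; nothing more can be done
None
```

I slid the fingertip from the rail's left end into the notch and pressed the catch. The lid sprang up to about 0.25 rad, the hand is clear with the shoe, bottle, jar and tin looking unmoved, and I handed the job in at about 10 s; no verdict was returned.

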